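Load the slide-retrieval cooker

ROBOT

A 6-joint arm with a two-finger parallel gripper is mounted at the origin on the work surface. World frame = base frame: x ahead of the robot, y to its left, z up, the work surface at z = 0. Lengths are in m, angles in rad, forces in N, time in s.
With the tool pointing down it reaches from about 0.35 to 0.725 m from the base axis. Payload 6 kg.
Tool frame: the origin (TCP) lies on the centre line of the jaws, within the pads' length; the fingertips stand 11 mm ahead of it and the grasp point (between the pads) lies 8 mm behind it; z points along the fingers, y is the line along which they close (so a half turn about z gives the same grasp; the last joint's range is limited). The gripper opens to 85 mm and grips with 20 to 120 N. Pads are 22 mm wide; open, the fingers measure 114 mm over their backs; the gripper's body (76 mm by 85 mm) begins 54 mm behind the grasp point. The pads swing forward as they close: fully open they stand 13 mm farther back than shut.
Start: joints at [1.449, 0.04, 0.085, 0, -1.615, -0.334], TCP at [0.264, 0.539, 0.242] pointing down, gripper open.
Joint ranges: [-2.56, 2.56], [-1.29, 2.01], [-1.08, 1.49], [-3.29, 1.98], [-2.81, -0.18], [-2.99, 2.99]. Speed limits (rad/s): [2.57, 2.57, 3.01, 3.14, 3.14, 3.14].

INTERFACE

Orientations are given as a 3x3 rotation matrix whose columns are the frame's x, y, z axes.
In Python, from rig import status, vision, ticket gives the robot as it stands.
- The arm moves only by the tool move_arm, never from a script. Its argument "targets" is a list of rows, each a list of 5 numbers: the opening, from -1 (shut) to 1 (fully open), then the shift along the tool's x, y, z in mm, then the turn about the tool's z in degrees. In form: [[grip, dx, dy, dz, twist], ...]. A call has 1 to 12 rows; each row shifts and turns the commanded pose from where the row before left it, along the tool's axes as they then stand; what a row does not reach is not made up. A row lasts 1/8 s, in which the tool goes at most 62.5 mm and 10.7 degrees, less where a joint would pass 70% of its speed; a pose out of reach is approached as far as the arm can. A call is refused whole if a number of a shift passes 62.5 or a number of a turn 10.7, either way. A call with a gripper value outside its range is refused whole. The fingers move at their own pace and stop on an object; the grip force is fixed at half the most. Time passes only in rows, so rows that do not move let the fingers close. It gives the time, the measured TCP pose, the force, the opening and the grip force at its end, in the units of the state.
- status.read_state(): the state, without advancing time (a new reading comes with each control period).
- vision.read_camera(name): name is "scene" or "top" or "wrist"; returns (picture, depth): 420x560x3 uint8, red, green, blue; 420x560 float32, m along the optical axis (not along the pixel's ray), 0 where there is no reading.
- vision.camera_params(name): a dict with "K" (3x3 intrinsics, pixels), "pose" (4x4, takes a point from camera to world coordinates); the wrist camera has in their place "tool_from_camera" (4x4, takes a point from camera to tool coordinates, whose origin is the TCP and whose axes are the flange's). Camera axes: x right, y up, looking along -z (the intrinsics and any distortion apply to the point x, -y, -z); pixel columns grow to the right and rows downward; lengths in m; the calibration is good to about 2 mm. A picture is of the moment at which its call begins: read the wrist's pose just before it. camera_params takes no time and is no camera call.
- ticket.hand_in(): hands the job in; it is judged then, once.
The state is a dict: "clock": time; "joint_pos": joint angles; "dq": joint speeds; "tau": joint torques, N m; "position": TCP position; "tool_rot": TCP orientation; "force": force on the tool from outside, world axes, zero at the start; "ft_torque": the same for the moment, N m; "grip_width": finger opening in m; "grip_force": force on a finger pad.
Only numpy, scipy, OpenCV 4.12 (cv2) and the standard library are available. Lean on these libraries where they do the work, as an engineer would, in place of code of your own. Each camera call takes 0.05 s, during which the arm holds its last target. There are 200 camera calls.

TASK

Load the black cooker for a slide run, one piece after another in this order: stand the wire trivet in the middle of the pot, set the empty green dish flat on the middle of the trivet, lower the blue-handled rack of slides into the dish, put the yellow cover on the dish so that it sits flat in the mouth, and close the cooker with its domed black lid, fully seated on the rim. Keep the slides upright and set things down without letting them fall. Leave the empty black-handled rack, the glass jar and the spray bottle where they stand.

Things in the scene. Friction and masses are not known exactly. Their poses are not given: they have to be found in the camera images.
- cooker: Round black cooker with an open steel-lined pot, fixed to the bench. 244 mm across, 115 mm high; loop handles reach 142 mm from the axis on its +y and -y sides, grey control panel on +x. Pot: straight wall, 102 mm radius inside, flat floor 20 mm above the bench; flat rim, radius 104 to 116 mm, 115 mm above the bench. Origin: on its axis at the bench surface, z up.
- trivet: Steel wire stand, 126 mm across, 45 mm high, four rubber feet, 200 g. Two wire rings (radius 60 and 45 mm) and a flat bar through the middle, along its x: 120 mm long, 9 mm wide, 12 mm deep, top flush with the rings at z = 45 mm. Grasp the bar's middle from above, closing along y (36 mm clear on each side). Origin: centre, at the feet, z up.
- dish: Green open-topped staining dish, 106 mm (x) by 64 mm (y) by 70 mm high outside, walls 4 mm, floor 5 mm, so 98 by 56 mm inside; 150 g. Grasp across its 64 mm width near the top. Origin: centre of its underside; x along its length, z up.
- slide_rack: White slide rack, 82 mm (x) by 42 mm (y), full of upright glass slides with blue ends (tops 29 mm above its underside), 110 g. Blue handle: a bar across the middle along y, 42 mm long, 10 mm wide, 46 to 56 mm above the underside; grasp it from above, closing along x. Slides run along x. Origin: centre of its underside, z up.
- cover: Yellow cover of the dish, 70 g: plate 114 mm (x) by 72 mm (y), 5 mm thick, with a step 86 by 44 mm, 4 mm deep, under it that goes into the dish's mouth; bar grip on top along x, 40 mm long, 10 mm wide, 13 to 31 mm above its lowest face. Origin: centre of the lowest face (under the step), z up; seated it is 66 mm above the dish's origin, long sides matching, either way round.
- cooker_lid: Domed black lid of the cooker, 400 g, flange 232 mm across. Round knob 36 mm across, 80 to 100 mm above its lowest edge; dome top at 68 mm. The lower edge, a ring of 97 mm outer radius, reaches 8 mm below the flange into the pot; the flange rests on the rim. Inside, the dome rises 56 mm above the rim. Origin: on its axis at the lowest edge (seated: 107 mm above the cooker's), z up.
- spare_rack: Empty white slide rack like the other, but with a black handle and no slides; not part of the job. Origin: centre of its underside.
- coplin_jar: Glass staining jar with a white cap, 62 mm across, 94 mm high; not part of the job. Origin: centre of its underside.
- spray_bottle: White spray bottle with a blue and white trigger head, 78 mm across, 218 mm high; not part of the job. Origin: centre of its underside.
Mind the look-alikes: they are no part of the job. Several things have the shape of the dish; the one meant has the colours described above.

How it is judged:
By the outcome, as a careful person would: the job done as asked, in the order asked, and still so for the second after the job is handed in, with the robot touching nothing.
It also fails if it takes over 136 s, if anything falls off the work surface, if the arm or the gripper's body presses on something with over 40 N, if the wrist force passes 120 N, or if a joint passes its speed limit or range.

## Working session

There is one attempt and no reset: what is moved stays moved. The work goes in short steps, Python scripts to look and compute and a tool call to move; the robot and the scene stay as the last step left them, time stands still between calls to the robot, and variables do not carry over. Pictures are saved under pics/ and viewed, at most 14 in all, crops included, and the job is handed in when it is done.

Besides the shell and the picture viewer there is one more tool, called after ">>>" as name([rows], argument=value, ...), one row to a line, values as JSON. move_arm: Moves the arm, as the interface text tells. Its arguments: {"type":"object","properties":{"targets":{"type":"array"}},"required":["targets"]}

```bash
ls; mkdir -p pics; cat > h.py <<'E'
import numpy as np, cv2
from rig import status, vision, ticket
def cap(name):
    s=status.read_state(); img,d=vision.read_camera(name); p=vision.camera_params(name)
    if name=="wrist":
        T=np.eye(4);T[:3,:3]=s["tool_rot"];T[:3,3]=s["position"];P=T@np.array(p["tool_from_camera"])
    else: P=np.array(p["pose"])
    K=np.array(p["K"]);v,u=np.mgrid[:420,:560]
    X=np.stack([(u-K[0,2])/K[0,0]*d,-(v-K[1,2])/K[1,1]*d,-d],-1)
    W=X@P[:3,:3].T+P[:3,3]; W[d==0]=np.nan
    return img,d,W,p
def save(img,f,s=1):
    cv2.imwrite("pics/"+f,cv2.resize(img[...,::-1],None,fx=s,fy=s))
E
python3 - <<'E'
from h import *
for n in("top","scene"):
    img,d,W,p=cap(n); save(img,n+"0.png",1.4); np.savez(n+"0.npz",img=img,W=W)
    print(n,{k:(np.round(v,4).tolist() if hasattr(v,'__len__') else v) for k,v in p.items()})
print(status.read_state())
E
```

```text
pics
top {'K': [[394.6041, 0.0, 286.5905], [0.0, 394.6041, 207.4919], [0.0, 0.0, 1.0]], 'pose': [[-0.0285, 0.9874, -0.1557, 0.3104], [-0.9996, -0.0295, -0.0044, 0.009], [-0.0089, 0.1555, 0.9878, 1.163], [0.0, 0.0, 0.0, 1.0]]}
scene {'K': [[457.9947, 0.0, 282.7636], [0.0, 457.9947, 208.7049], [0.0, 0.0, 1.0]], 'pose': [[0.1806, -0.8, 0.5721, 1.2916], [0.9835, 0.1485, -0.1029, -0.1517], [-0.0026, 0.5813, 0.8137, 1.209], [0.0, 0.0, 0.0, 1.0]]}
{'clock': 0.1, 'joint_pos': array([ 1.44872154e+00,  4.07749292e-02,  8.38773576e-02, -3.97375697e-04,
       -1.61549689e+00, -3.33695480e-01]), 'dq': array([ 0.00151799, -0.00225377,  0.00129911,  0.00265736, -0.00063683,
        0.00083305]), 'tau': array([-5.35022424e-03, -3.69344187e+01,  3.48284304e+01,  6.95163399e+00,
       -4.42304081e-03,  8.14679652e-06]), 'position': array([0.26390807, 0.53852705, 0.24134937]), 'tool_rot': array([[ 8.97929979e-01, -4.40137939e-01, -5.88632410e-04],
       [-4.40138308e-01, -8.97928675e-01, -1.53790216e-03],
       [ 1.48339170e-04,  1.64000813e-03, -9.99998644e-01]]), 'force': array([-0.04197831, -0.5594984 ,  0.20337146]), 'ft_torque': array([-0.01639706, -0.03600698,  0.02084217]), 'grip_force': 0.0, 'grip_width': 0.08548990937255249}
```

View pics/top0.png

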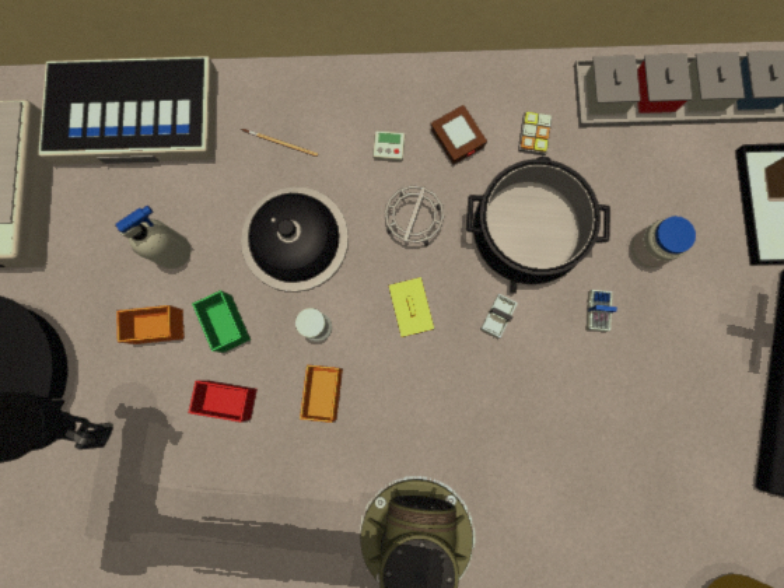

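View pics/scene0.png

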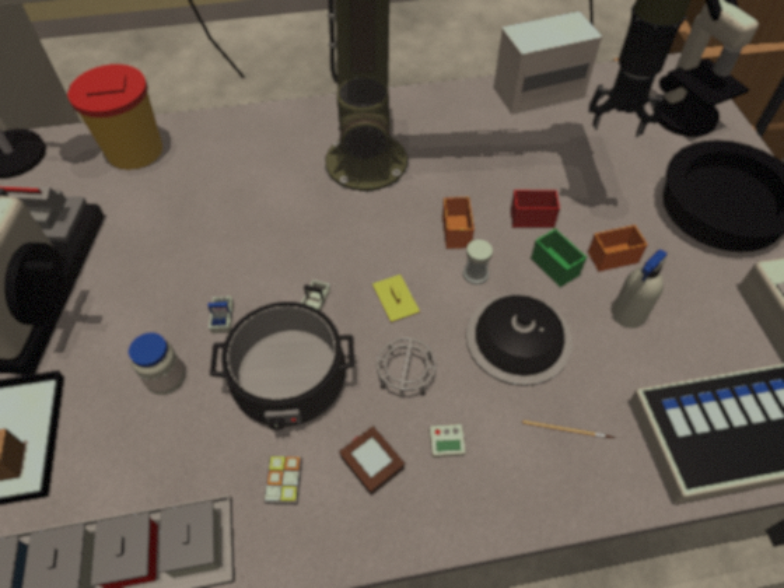

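Top view (800-px picture): the cooker is at (540,220), the trivet at (414,217), the lid at (292,235) and the cover at (411,306). The blue-handled rack is at (601,310), with the black-handled spare at (500,315). Four things are dish-shaped: green (220,321), orange (150,325), orange (321,393) and red (222,400). Only the one at (220,321) is green, so that is the dish.

```bash
cat > m.py <<'E'
from h import *
from scipy.optimize import least_squares
def circ(P):
    f=lambda p:np.hypot(P[:,0]-p[0],P[:,1]-p[1])-p[2]
    return least_squares(f,[*P[:,:2].mean(0),.1],loss='soft_l1',f_scale=.003).x
def rect(P):
    c,s,a=cv2.minAreaRect((P[:,:2]*1000).astype(np.float32)); 
    if s[0]<s[1]: s=s[::-1];a+=90
    a=(a+90)%180-90
    return np.round(c,1),np.round(s,1),round(a,1)   # mm, long axis angle
def pts(img,W,box,zr,col=None):
    x0,x1,y0,y1=box; m=np.zeros(W.shape[:2],bool); m[y0:y1,x0:x1]=1
    if col is not None:
        h=cv2.cvtColor(img,cv2.COLOR_RGB2HSV); m&=(h[...,0]>=col[0])&(h[...,0]<=col[1])&(h[...,1]>90)
    m&=(W[...,2]>zr[0])&(W[...,2]<zr[1]); return W[m]
E
python3 - <<'E'
from m import *
B={"top":dict(cook=(330,440,108,210),lid=(170,252,130,210),tri=(272,320,128,180),dish=(135,182,200,255),cov=(272,315,192,245),rack=(415,445,200,242),spare=(340,373,205,245)),
"scene":dict(cook=(145,258,210,310),lid=(330,410,205,275),tri=(265,315,240,285),dish=(375,420,162,205),cov=(262,302,193,232),rack=(146,168,208,240),spare=(212,238,196,222))}
for n in B:
    z=np.load(n+"0.npz");img,W=z['img'],z['W'];b=B[n]
    print(n)
    P=pts(img,W,b['cook'],(.108,.122));print('cook',circ(P),len(P),np.median(P[:,2]))
    P=pts(img,W,b['lid'],(.09,.12));print('knob',rect(P),len(P),np.percentile(P[:,2],95))
    P=pts(img,W,b['lid'],(.04,.06));print('dome',circ(P),len(P))
    P=pts(img,W,b['tri'],(.036,.055));print('tri',circ(P),rect(P),len(P),np.median(P[:,2]))
    Pg=P[np.hypot(*(P[:,:2]-circ(P)[:2]).T)<.035]; print(' bar',rect(Pg) if len(Pg) else 0,len(Pg))
    P=pts(img,W,b['dish'],(.06,.08),(40,85));print('dish',rect(P),len(P),np.median(P[:,2]))
    P=pts(img,W,b['cov'],(-.01,.04),(20,38));print('cov',rect(P),len(P),np.median(P[:,2]));P=P[P[:,2]>.018];print(' grip',rect(P),len(P),P[:,2].max())
    P=pts(img,W,b['rack'],(.04,.07),(100,130));print('handle',rect(P) if len(P) else 0,len(P),P[:,2].max())
    P=pts(img,W,b['rack'],(.012,.07));print('rack',rect(P),len(P))
    P=pts(img,W,b['spare'],(.012,.07));print('spare',rect(P),len(P))
E
```

```text
top
cook [ 0.61646002 -0.26126973  0.110527  ] 1398 0.11301035405669235
knob (array([612.8, 240.8]), array([33.9, 33.8]), -52.9) 127 0.10160259960855286
dome [0.61328121 0.24065536 0.08056413] 1151
tri [ 0.64970657 -0.01658776  0.0500839 ] (array([649.4, -16.9]), array([123.2, 121. ]), -0.4) 583 0.04288138643452388
 bar (array([649.6, -16.6]), array([67.7,  9.1]), -21.4) 73
dish (array([434.5, 384.6]), array([105.9,  63.5]), 24.1) 234 0.06758282288217266
cov (array([459.5,  -4.5]), array([116.7,  73.6]), 12.3) 958 0.008109708370167779
 grip (array([457.2,  -4.6]), array([37.6,  9.8]), 11.8) 49 0.033648238142291564
handle (array([ 437.4, -396.4]), array([42.8,  9.8]), 82.0) 60 0.05822229441030102
rack (array([ 438. , -396.8]), array([83.6, 43.8]), -7.3) 451
spare (array([ 443.2, -192.9]), array([106.8,  41.9]), -29.6) 209
scene
cook [ 0.61961406 -0.26166935  0.11033446] 1341 0.11483686853734043
knob (array([617.1, 240.7]), array([34.3, 32.7]), -13.9) 117 0.10381628544901385
dome [0.61587602 0.24020955 0.08244663] 855
tri [ 0.65285189 -0.01748146  0.0507655 ] (array([651.5, -16.9]), array([123.4, 123.4]), 60.3) 580 0.045002844939071585
 bar (array([652.6, -17.5]), array([68.8,  8.8]), -21.0) 72
dish (array([438.1, 384.4]), array([106.4,  67.7]), 25.2) 185 0.06690917654364625
cov (array([459.1,  -2.5]), array([119.2,  77.1]), 12.4) 686 0.00979040705766332
 grip (array([460.5,  -4.8]), array([41.1, 10. ]), 13.6) 48 0.03488665884168185
handle (array([ 440.9, -395.1]), array([36.5,  8.7]), 83.6) 36 0.062351781378309434
rack (array([ 439.4, -397.3]), array([86.6, 44.1]), -7.0) 356
spare (array([ 425.5, -181.8]), array([70.3, 44.1]), -28.8) 167
```

```bash
cat > g.py <<'E'
import sys; from h import *
def go(x,y,z,a):
    """target TCP mm, closing-axis angle deg (mod 180): prints twist, then shift in twisted tool frame"""
    s=status.read_state();R=s["tool_rot"];p=s["position"]*1000
    ca=np.degrees(np.arctan2(R[1,1],R[0,1])); d=(a-ca+90)%180-90
    q6=np.degrees(s["joint_pos"][5]); r=np.radians(-d)
    R2=R@np.array([[np.cos(r),-np.sin(r),0],[np.sin(r),np.cos(r),0],[0,0,1]])
    print("pos",p.round(1),"close",round(ca,1),"q",np.degrees(s["joint_pos"]).round(0),"twist",round(-d,1),"shift",(R2.T@(np.array([x,y,z])-p)).round(1),'grip',round(s['grip_width']*1000,1),'F',s['force'].round(1),'t',round(s['clock'],1))
if __name__=="__main__": go(*map(float,sys.argv[1:5]))
E
python3 g.py 651 -17 220 69
python3 - <<'E'
from h import *
z=np.load("top0.npz"); save(z['img'][190:260,120:270],"dishcrop.png",4)
print(vision.camera_params("wrist"))
E
```

```text
pos [263.9 538.5 241.3] close -116.1 q [ 83.   2.   5.  -0. -93. -19.] twist -5.1 shift [560.5 379.9  22. ] grip 85.5 F [-0.  -0.6  0.2] t 0.1
{'K': array([[318.37837931,   0.        , 277.82845421],
       [  0.        , 318.37837931, 215.02402901],
       [  0.        ,   0.        ,   1.        ]]), 'tool_from_camera': array([[-8.44867322e-04,  9.51648752e-01,  3.07187139e-01,
         7.94604342e-02],
       [ 9.99999052e-01,  4.70140144e-04,  1.29386354e-03,
         3.90774509e-04],
       [ 1.08688262e-03,  3.07187941e-01, -9.51648248e-01,
        -1.32233857e-01],
       [ 0.00000000e+00,  0.00000000e+00,  0.00000000e+00,
         1.00000000e+00]])}
```

View pics/dishcrop.png

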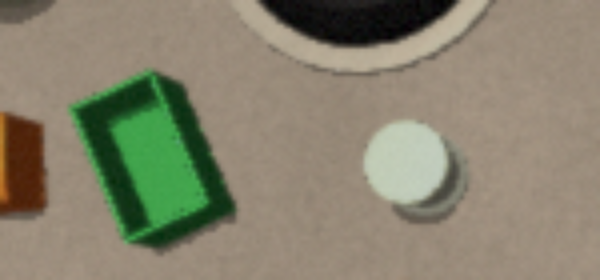

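The crop shows the green dish, open and empty, at crop (155,155). The jar's white cap is at (405,165). I'll move to the trivet.

>>> move_arm([
  [1,0,0,0,-5.1],
  [1,47,32,0,0],
  [1,47,32,0,0],
  [1,47,32,0,0],
  [1,47,32,0,0],
  [1,47,32,0,0],
  [1,47,32,0,0],
  [1,47,32,0,0],
  [1,47,32,0,0],
  [1,47,32,0,0],
  [1,47,32,0,0],
  [1,40,30,0,0],
])

```text
clock: 1.6
position: [0.6154, 0.0273, 0.2416]
tool_rot: [[0.933, -0.359, -0.001], [-0.359, -0.933, -0.0], [-0.001, 0.001, -1.0]]
force: [0.4, 1.1, 0.3]
grip_width: 0.0854
grip_force: 0.0
```

```bash
python3 g.py 651 -17 190 69
```

```text
pos [615.4  27.3 241.6] close -111.0 q [ 21.   5.   7.  -0. -93.  48.] twist -0.0 shift [49.2 28.5 51.6] grip 85.4 F [0.4 1.1 0.3] t 1.6
```

>>> move_arm([
  [1,0,0,0,0],
  [1,0,0,0,0],
])

```text
clock: 1.85
position: [0.6144, 0.0292, 0.2417]
tool_rot: [[0.933, -0.359, -0.001], [-0.359, -0.933, -0.0], [-0.001, 0.0, -1.0]]
force: [0.0, 0.6, 0.3]
grip_width: 0.0856
grip_force: 0.0
```

```bash
python3 g.py 651 -17 190 69
```

```text
pos [614.4  29.2 241.7] close -111.0 q [ 21.   5.   7.  -0. -93.  48.] twist -0.0 shift [50.7 30.  51.7] grip 85.6 F [0.  0.6 0.3] t 1.9
```

>>> move_arm([
  [1,30,15,10,0],
  [1,20.7,15,10,0],
  [1,0,0,0,0],
  [1,0,0,0,0],
])

```text
clock: 2.35
position: [0.6509, -0.0159, 0.2229]
tool_rot: [[0.934, -0.357, 0.001], [-0.357, -0.934, 0.0], [0.001, -0.0, -1.0]]
force: [-0.0, -0.3, 0.5]
grip_width: 0.0852
grip_force: 0.0
```

```bash
python3 - <<'E'
from m import *
img,d,W,p=cap("wrist"); save(img,"w1.png",1)
P=W[(W[...,2]>.034)&(W[...,2]<.055)&(np.hypot(W[...,0]-.651,W[...,1]+.017)<.075)]
c=circ(P);print(c,rect(P),np.median(P[:,2]),len(P))
P=P[np.hypot(*(P[:,:2]-c[:2]).T)<.035];print(rect(P))
E
python3 g.py 651 -17 35 69
```

```text
[ 0.65414006 -0.01595947  0.0503017 ] (array([653.2, -15.8]), array([124.7, 122.8]), 4.2) 0.04526366627141906 5058
(array([654.1, -16.2]), array([69.2,  8.3]), -21.0)
pos [651.  -15.8 223.2] close -110.9 q [ 16.  10.  11.   0. -91.  53.] twist 0.1 shift [  0.2   1.2 188.2] grip 85.6 F [-0.1  0.6 -0.3] t 2.4
```

View pics/w1.png

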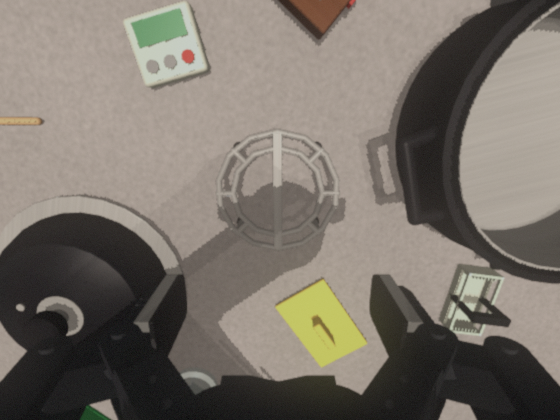

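The trivet's bar runs vertically at pixel (278,190). The wrist camera puts it within 3 mm of the fixed cameras. I'll go down on it half open.

>>> move_arm([
  [-0.1,1,1,40,0],
  [-0.1,0,0,40,0],
  [-0.1,0,0,40,0],
  [-0.1,0,0,40,0],
  [-0.1,0,0,20,0],
  [-0.1,0,0,12,0],
  [-0.1,0,0,0,0],
  [-1,0,0,0,0],
  [-1,0,0,0,0],
  [-1,0,0,0,0],
  [-1,0,0,0,0],
])

```text
clock: 3.78
position: [0.6528, -0.0182, 0.0321]
tool_rot: [[0.934, -0.358, 0.003], [-0.358, -0.934, 0.0], [0.003, -0.001, -1.0]]
force: [-0.3, 1.3, 6.0]
grip_width: 0.0077
grip_force: 59.6
```

```bash
python3 g.py 619 -262 170 69
```

```text
pos [652.8 -18.2  32.1] close -111.0 q [ 16.  14.  -4.   0. -71.  53.] twist 0.0 shift [  56.2  239.6 -138. ] grip 7.7 F [-0.3  1.3  6. ] t 3.8
```

>>> move_arm([
  [-1,0,0,-30,0],
  [-1,0,0,-40,0],
  [-1,0,0,-40,0],
  [-1,0,0,-40,0],
  [-1,0,40,0,0],
  [-1,0,40,0,0],
  [-1,0,40,0,0],
  [-1,16,40,0,0],
  [-1,20,40,0,0],
  [-1,20,40,0,0],
  [-1,0,0,0,0],
  [-1,0,0,0,0],
])

```text
clock: 5.28
position: [0.6176, -0.2624, 0.1793]
tool_rot: [[0.933, -0.359, -0.002], [-0.359, -0.933, 0.001], [-0.002, -0.0, -1.0]]
force: [0.2, 1.3, -2.0]
grip_width: 0.008
grip_force: 58.8
```

```bash
python3 - <<'E'
from m import *
for n in("wrist","top","scene"):
    img,d,W,p=cap(n); save(img,"p2%s.png"%n,1)
    r=np.hypot(W[...,0]-.619,W[...,1]+.262)
    m=(W[...,2]>.105)&(W[...,2]<.125)&(r>.095)&(r<.12)
    P=W[m]; print(n,circ(P),len(P),np.median(P[:,2]))
E
python3 g.py 619 -262 170 69
```

```text
wrist [ 0.62096338 -0.26165199  0.10887242] 21338 0.11509499945792698
top [ 0.61615954 -0.26171055  0.11013208] 884 0.11310647058549805
scene [ 0.61946622 -0.26158473  0.11049982] 1149 0.11488998190324962
pos [ 618.1 -261.5  180.3] close -110.9 q [ -6.  13.  10.  -0. -87.  75.] twist 0.1 shift [ 1.   0.1 10.3] grip 8.0 F [ 0.4 -0.5 -2.3] t 5.4
```

View pics/p2wrist.png

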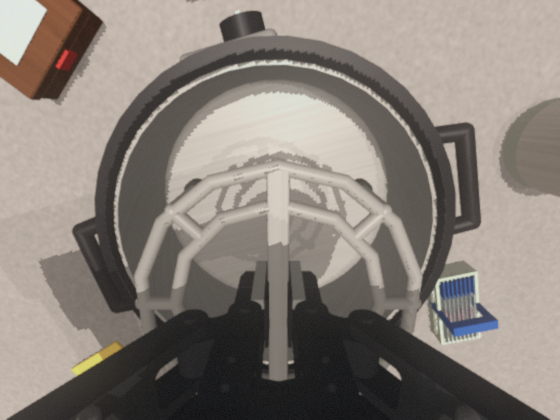

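The trivet hangs level in the gripper over the pot, and the pot centre is at about (619.5,-261.6). I'll lower it.

>>> move_arm([
  [-1,1.4,0,40,0],
  [-1,0,0,40,0],
  [-1,0,0,30,0],
  [-1,0,0,10,0],
  [-1,0,0,4,0],
  [-1,0,0,2,0],
  [-1,0,0,1,0],
  [-1,0,0,0,0],
])

```text
clock: 6.42
position: [0.6196, -0.2631, 0.054]
tool_rot: [[0.933, -0.359, 0.001], [-0.359, -0.933, -0.0], [0.001, -0.0, -1.0]]
force: [-0.2, -1.1, -1.0]
grip_width: 0.0078
grip_force: 58.8
```

```bash
python3 g.py 619.5 -261.6 52 69
```

```text
pos [ 619.6 -263.1   54. ] close -111.0 q [ -6.  16.   1.   0. -74.  75.] twist -0.0 shift [-0.6 -1.3  2. ] grip 7.8 F [-0.2 -1.1 -1. ] t 6.4
```

>>> move_arm([
  [-1,0,0,1,0],
  [-1,0,0,1,0],
  [-1,0,0,0.5,0],
  [-1,0,0,0,0],
])

```text
clock: 6.92
position: [0.6194, -0.2631, 0.0522]
tool_rot: [[0.934, -0.358, 0.001], [-0.358, -0.934, -0.001], [0.001, 0.0, -1.0]]
force: [-4.0, 2.4, 4.9]
grip_width: 0.0079
grip_force: 59.8
```

>>> move_arm([
  [-0.2,0,0,0,0],
  [-0.2,0,0,0,0],
  [-0.2,0,0,-30,0],
  [-0.2,0,0,-60,0],
  [0.5,0,0,-60,0],
  [1,0,0,0,-10],
  [1,0,0,0,-10],
  [1,0,0,0,-10],
  [1,0,0,0,-10],
  [1,0,0,0,-5.5],
  [1,0,0,0,0],
])

```text
clock: 8.3
position: [0.6193, -0.263, 0.2006]
tool_rot: [[0.91, 0.414, -0.0], [0.414, -0.91, -0.0], [-0.0, 0.0, -1.0]]
force: [-0.9, -0.4, 0.4]
grip_width: 0.0856
grip_force: 0.0
```

```bash
python3 - <<'E'
from m import *
for n in("top",):
    img,d,W,p=cap(n); save(img[110:210,320:440],"p3.png",4)
    r=np.hypot(W[...,0]-.619,W[...,1]+.262)
    m=(W[...,2]>.055)&(W[...,2]<.072)&(r<.075)
    P=W[m]; print(n,circ(P),rect(P),len(P),np.median(P[:,2]))
E
python3 g.py 437 384.5 200 114.5
```

```text
top [ 0.61961322 -0.26188423  0.05219468] (array([ 612.8, -262.5]), array([124.3, 115.7]), 81.3) 510 0.06301993998084221
pos [ 619.3 -263.   200.7] close -65.6 q [ -6.  13.  13.   0. -89. 120.] twist -0.1 shift [ 1.026e+02 -6.648e+02  6.000e-01] grip 85.8 F [-0.1  0.2  0.5] t 8.3
```

>>> move_arm([
  [1,8.5,-55.4,0,0],
  [1,8.5,-55.4,0,0],
  [1,8.5,-55.4,0,0],
  [1,8.5,-55.4,0,0],
  [1,8.5,-55.4,0,0],
  [1,8.5,-55.4,0,0],
  [1,8.5,-55.4,0,0],
  [1,8.5,-55.4,0,0],
  [1,8.5,-55.4,0,0],
  [1,8.5,-55.4,0,0],
  [1,8.5,-55.4,0,0],
  [1,8.5,-55.4,0,0],
])

```text
clock: 9.85
position: [0.4358, 0.3861, 0.2011]
tool_rot: [[0.911, 0.413, 0.0], [0.413, -0.911, 0.001], [0.001, -0.0, -1.0]]
force: [0.5, -0.4, -0.2]
grip_width: 0.085
grip_force: 0.0
```

```bash
python3 g.py 437 384.5 200 114.5
```

```text
pos [435.8 386.1 201.1] close -65.6 q [ 61.  -0.  -2.   0. -88.  53.] twist -0.1 shift [0.4 1.9 1.1] grip 85.0 F [ 0.5 -0.4 -0.2] t 9.8
```

```bash
python3 - <<'E'
from m import *
img,d,W,p=cap("wrist"); save(img,"w4.png",1)
P=pts(img,W,(0,560,0,420),(.06,.08),(40,85)); P=P[np.hypot(P[:,0]-.437,P[:,1]-.3845)<.08]
print(rect(P),len(P),np.median(P[:,2]))
img,d,W,p=cap("top"); 
P=pts(img,W,(325,445,105,215),(.055,.072)); P=P[np.hypot(P[:,0]-.619,P[:,1]+.262)<.075];c=circ(P)
print('tri',c,rect(P),np.median(P[:,2]))
print('bar',rect(P[np.hypot(*(P[:,:2]-c[:2]).T)<.035]))
save(img[105:215,325:445],"p4.png",4)
E
python3 g.py 437 384.5 44 114.5
```

```text
(array([438. , 386.5]), array([104.7,  62.6]), 23.9) 1768 0.07028271761329355
tri [ 0.61589894 -0.26260241  0.0504744 ] (array([ 615.9, -262.4]), array([122.8, 121.4]), 75.2) 0.06307428753158828
bar (array([ 616.5, -263.3]), array([67.9,  9.7]), -19.4)
pos [434.7 388.1 199.6] close -65.4 q [ 61.  -0.  -2.  -0. -88.  53.] twist 0.1 shift [  0.8   4.3 155.6] grip 85.4 F [-0.5 -0.1 -0.1] t 9.9
```

View pics/p4.png

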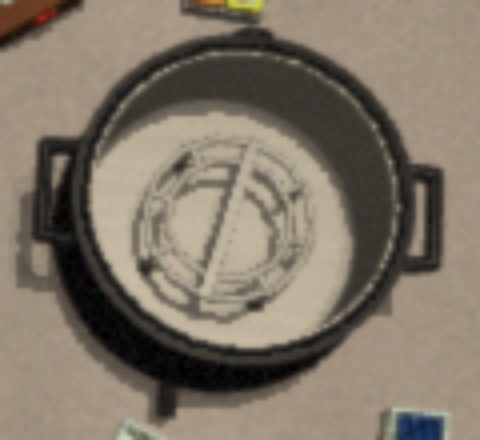

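The trivet stands in the middle of the pot, at crop (225,225), upright. I'll grasp the dish next.

>>> move_arm([
  [1,1.5,2.5,30,0.5],
  [1,0,0,40,0],
  [1,0,0,40,0],
  [1,0,0,30,0],
  [1,0,0,16,0],
  [1,0,0,0,0],
  [-0.2,0,0,0,0],
  [-0.2,0,0,0,0],
  [-0.2,0,0,0,0],
  [-1,0,0,0,0],
])

```text
clock: 11.2
position: [0.4398, 0.3838, 0.0472]
tool_rot: [[0.914, 0.407, 0.003], [0.407, -0.914, 0.003], [0.004, -0.002, -1.0]]
force: [-1.3, 0.2, 7.0]
grip_width: 0.0632
grip_force: 68.1
```

```bash
python3 g.py 619.5 -262 200 90
```

```text
pos [439.8 383.8  47.2] close -66.0 q [ 61.   3. -15.   0. -72.  53.] twist 24.0 shift [ 180.1  645.3 -154.3] grip 63.2 F [-1.3  0.2  7. ] t 11.2
```

>>> move_arm([
  [-1,0,0,-20,0],
  [-1,0,0,-40,0],
  [-1,0,0,-50,0],
  [-1,0,0,-44,0],
  [-1,0,0,0,8],
  [-1,0,0,0,8],
  [-1,0,0,0,8],
  [-1,15,54,0,0],
  [-1,15,54,0,0],
  [-1,15,54,0,0],
  [-1,15,54,0,0],
  [-1,15,54,0,0],
])

```text
clock: 12.7
position: [0.5139, 0.1107, 0.2001]
tool_rot: [[1.0, -0.0, 0.001], [-0.0, -1.0, 0.0], [0.001, -0.0, -1.0]]
force: [1.1, 0.5, -1.1]
grip_width: 0.063
grip_force: 67.2
```

>>> move_arm([
  [-1,15,54,0,0],
  [-1,15,54,0,0],
  [-1,15,54,0,0],
  [-1,15,54,0,0],
  [-1,15,54,0,0],
  [-1,15,54,0,0],
  [-1,15,50,0,0],
  [-1,0,0,0,0],
  [-1,0,0,0,0],
])

```text
clock: 13.82
position: [0.6186, -0.2615, 0.1991]
tool_rot: [[1.0, -0.001, -0.0], [-0.001, -1.0, 0.0], [-0.0, -0.0, -1.0]]
force: [-0.2, -0.0, -1.6]
grip_width: 0.0631
grip_force: 67.3
```

```bash
python3 g.py 619.5 -262 112 90; python3 - <<'E'
from m import *
for n in("top","scene"):
    img,d,W,p=cap(n)
    P=pts(img,W,(0,560,0,420),(.20,.26),(40,85)); print(n,rect(P),len(P),np.percentile(P[:,2],[50,90]))
    r=np.hypot(P[:,0],P[:,1]); 
save(img[150:330,120:300],"p5.png",3)
E
```

```text
pos [ 618.6 -261.5  199.1] close -90.1 q [ -6.  13.  12.  -0. -89.  96.] twist -0.1 shift [ 1.   0.5 87.1] grip 63.1 F [-0.2 -0.  -1.6] t 13.8
top (array([ 606.4, -251.6]), array([117.1,  88.6]), 43.7) 283 [0.2182214  0.22289742]
scene (array([ 542. , -487.7]), array([574.8, 106.4]), 61.6) 241 [0.21782524 0.22416384]
```

View pics/p5.png

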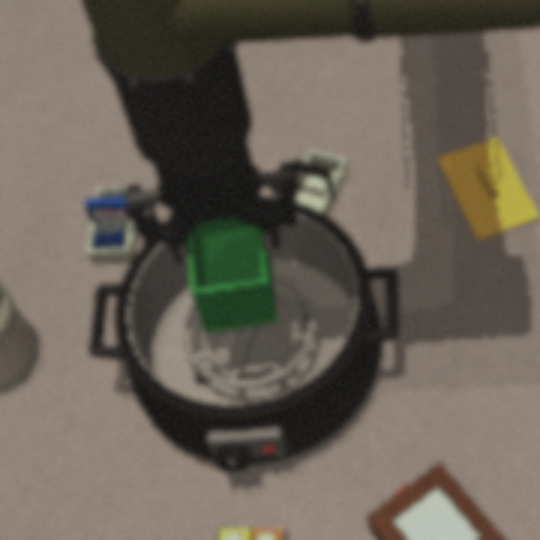

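The dish hangs level over the pot, at crop (235,270). I'll lower it.

>>> move_arm([
  [-1,2,0.5,30,0],
  [-1,0,0,30,0],
  [-1,0,0,15,0],
  [-1,0,0,6,0],
  [-1,0,0,3,0],
  [-1,0,0,1,0],
  [-1,0,0,1,0],
  [-1,0,0,0,0],
])

```text
clock: 14.92
position: [0.6209, -0.262, 0.1132]
tool_rot: [[1.0, -0.0, 0.0], [-0.0, -1.0, -0.0], [0.0, 0.0, -1.0]]
force: [0.4, 0.6, -1.7]
grip_width: 0.0633
grip_force: 67.3
```

>>> move_arm([
  [-1,0,0,1,0],
  [-1,0,0,1,0],
  [-1,0,0,0,0],
])

```text
clock: 15.3
position: [0.621, -0.262, 0.1122]
tool_rot: [[1.0, 0.0, 0.001], [0.0, -1.0, -0.001], [0.001, 0.001, -1.0]]
force: [-2.5, 1.3, 5.6]
grip_width: 0.0634
grip_force: 68.1
```

>>> move_arm([
  [1,0,0,0,0],
  [1,0,0,0,0],
  [1,0,0,-30,0],
  [1,0,0,-60,10],
  [1,0,0,0,10.5],
  [1,0,0,0,10.5],
  [1,0,0,0,10.5],
  [1,0,0,0,10.5],
  [1,0,0,0,10.5],
  [1,0,0,0,10.5],
  [1,0,0,0,10.5],
  [1,0,0,0,10.5],
])

```text
clock: 16.8
position: [0.6209, -0.2619, 0.2003]
tool_rot: [[-0.076, -0.997, -0.0], [-0.997, 0.076, -0.0], [0.0, 0.0, -1.0]]
force: [0.3, 0.1, -0.7]
grip_width: 0.0853
grip_force: 0.0
```

```bash
python3 g.py 439.5 -396.5 180 -7.2
```

```text
pos [ 620.9 -261.9  200.3] close 175.6 q [ -6.  13.  13.   0. -89.   2.] twist 2.8 shift [156.2 163.   20.4] grip 85.3 F [ 0.3  0.1 -0.7] t 16.8
```

>>> move_arm([
  [1,0,0,0,2.8],
  [1,39,40.8,0,0],
  [1,39,40.8,0,0],
  [1,39,40.8,10,0],
  [1,39,40.8,10,0],
  [1,0,0,0,0],
  [1,0,0,0,0],
])

```text
clock: 17.68
position: [0.4403, -0.3976, 0.1808]
tool_rot: [[-0.119, -0.993, 0.0], [-0.993, 0.119, -0.0], [0.0, -0.0, -1.0]]
force: [0.4, -0.2, 0.3]
grip_width: 0.086
grip_force: 0.0
```

```bash
python3 - <<'E'
from m import *
img,d,W,p=cap("wrist"); save(img,"w6.png",1)
P=pts(img,W,(0,560,0,420),(.045,.065),(100,130)); P=P[np.hypot(P[:,0]-.4395,P[:,1]+.3965)<.05]
print('handle',rect(P),len(P),np.percentile(P[:,2],[50,95]))
P=W[(np.hypot(W[...,0]-.4395,W[...,1]+.3965)<.055)&(W[...,2]>.01)&(W[...,2]<.045)];print('rack',rect(P))
for n in("top","scene"):
    img,d,W,p=cap(n)
    P=pts(img,W,(325,445,105,215) if n=="top" else (145,258,190,310),(.12,.145),(40,85));print(n,'dish',rect(P),len(P),np.median(P[:,2]))
E
python3 g.py 439.5 -396.5 46 -7.2
```

```text
handle (array([ 441. , -397.1]), array([40.8,  8.5]), 83.4) 471 [0.0567102 0.0578883]
rack (array([ 441.3, -396.1]), array([82.2, 43. ]), -7.8)
top dish (array([ 617.6, -234.8]), array([107.2,  10.3]), -0.7) 69 0.13128266768025898
scene dish (array([ 619.1, -262.7]), array([110.8,  63.5]), -0.0) 285 0.1328025622547757
pos [ 441.2 -396.9  180.9] close 173.3 q [-23.   1.  -2.   0. -86.  16.] twist 0.5 shift [ -0.2   1.7 134.9] grip 85.1 F [ 0.7 -0.  -0.2] t 17.8
```

View pics/w6.png

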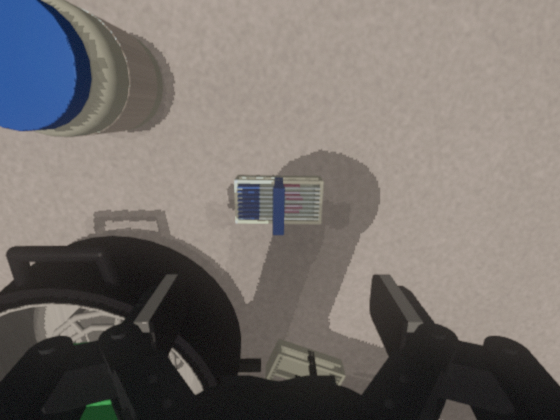

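The blue-handled rack is at pixel (278,202) with its handle centred between the fingers. The spare rack is at (308,362). I'll go down.

>>> move_arm([
  [0,0,0,30,0.3],
  [0,0,0,40,0],
  [0,0,0,35,0],
  [0,0,0,20,0],
  [0,0,0,10,0],
  [0,0,0,0,0],
  [-1,0,0,0,0],
  [-1,0,0,0,0],
  [-1,0,0,0,0],
  [-1,0,0,0,0],
])

```text
clock: 19.08
position: [0.4408, -0.3978, 0.0472]
tool_rot: [[-0.124, -0.992, 0.002], [-0.992, 0.124, -0.001], [0.001, -0.002, -1.0]]
force: [0.0, 1.5, 5.6]
grip_width: 0.0087
grip_force: 59.0
```

```bash
python3 g.py 620 -262 200 180
```

```text
pos [ 440.8 -397.8   47.2] close 172.9 q [-23.   5. -13.   0. -72.  16.] twist -7.1 shift [-135.6 -179.4 -152.7] grip 8.7 F [0.  1.5 5.6] t 19.1
```

>>> move_arm([
  [-1,0,0,-20,0],
  [-1,0,0,-40,0],
  [-1,0,0,-50,0],
  [-1,0,0,-48,0],
  [-1,0,0,0,-7.1],
  [-1,-27,-36,0,0],
  [-1,-27,-36,0,0],
  [-1,-27,-36,0,0],
  [-1,-27,-36,0,0],
  [-1,-27,-35,0,0],
  [-1,0,0,0,0],
  [-1,0,0,0,0],
])

```text
clock: 20.58
position: [0.6191, -0.2626, 0.2042]
tool_rot: [[-0.0, -1.0, -0.0], [-1.0, 0.0, -0.0], [0.0, 0.0, -1.0]]
force: [0.4, 0.1, -0.2]
grip_width: 0.0087
grip_force: 58.8
```

```bash
python3 g.py 620 -263 118 180;  python3 - <<'E'
from m import *
img,d,W,p=cap("wrist"); save(img,"w7.png",1)
P=pts(img,W,(0,560,0,420),(.127,.143),(40,85)); P=P[np.hypot(P[:,0]-.62,P[:,1]+.262)<.08]
print('dish',rect(P),len(P),np.median(P[:,2]))
E
```

```text
pos [ 619.1 -262.6  204.2] close 180.0 q [ -6.  13.  13.   0. -90.   6.] twist -0.0 shift [ 0.4 -1.  86.2] grip 8.7 F [ 0.4  0.1 -0.2] t 20.6
dish (array([ 620.2, -281.7]), array([105.3,  28. ]), 1.4) 1520 0.13550817573118634
```

View pics/w7.png

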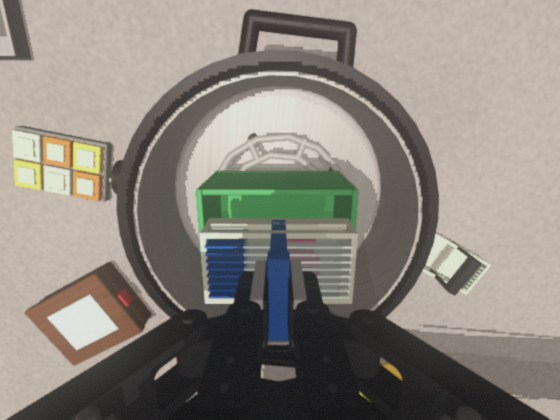

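The rack hangs level above the dish and is aligned with it in x: rack columns 202–355, dish columns 198–356. I'll lower it.

>>> move_arm([
  [-1,1,-0.7,20,0],
  [-1,0,0,20,0],
  [-1,0,0,20,0],
  [-1,0,0,12,0],
  [-1,0,0,8,0],
  [-1,0,0,4,0],
  [-1,0,0,0,0],
])

```text
clock: 21.5
position: [0.6201, -0.2635, 0.1201]
tool_rot: [[-0.0, -1.0, 0.0], [-1.0, 0.0, -0.0], [0.0, -0.0, -1.0]]
force: [-0.2, -0.2, -0.9]
grip_width: 0.0087
grip_force: 58.8
```

>>> move_arm([
  [-1,0,0,1,0],
  [-1,0,0,1,0],
  [-1,0,0,1,0],
  [-1,0,0,0,0],
])

```text
clock: 22.0
position: [0.62, -0.2635, 0.1172]
tool_rot: [[-0.0, -1.0, 0.0], [-1.0, 0.0, -0.0], [0.0, -0.0, -1.0]]
force: [-1.0, -0.5, 1.3]
grip_width: 0.0086
grip_force: 59.0
```

>>> move_arm([
  [-1,0,0,0.6,0],
  [-0.3,0,0,0,0],
  [-0.3,0,0,0,0],
  [-0.3,0,0,-20,0],
  [-0.3,0,0,-40,0],
  [-0.2,0,0,-30,0],
  [0,0,0,0,-10.5],
  [0,0,0,0,-10.5],
  [0,0,0,0,-10.5],
  [0,0,0,0,-10.5],
  [0,0,0,0,-10.5],
  [0,0,0,0,-10.5],
])

```text
clock: 23.5
position: [0.6202, -0.2637, 0.208]
tool_rot: [[0.894, -0.449, 0.002], [-0.449, -0.894, -0.001], [0.002, -0.0, -1.0]]
force: [0.8, 0.2, 0.1]
grip_width: 0.0428
grip_force: 0.0
```

>>> move_arm([
  [0,0,0,0,-10.5],
  [0,0,0,0,-10.5],
  [0,0,0,0,-10.5],
  [0,0,0,0,-8],
  [0,0,0,0,0],
])

```text
clock: 24.12
position: [0.6202, -0.2636, 0.2077]
tool_rot: [[0.977, 0.215, 0.001], [0.215, -0.977, -0.001], [0.001, 0.001, -1.0]]
force: [-0.6, 0.2, 1.0]
grip_width: 0.0425
grip_force: 0.0
```

```bash
python3 g.py 460 -4.5 170 102.5
```

```text
pos [ 620.2 -263.6  207.7] close -77.6 q [ -6.  13.  13.   0. -90. 108.] twist -0.1 shift [-100.4 -287.7   37.3] grip 42.5 F [-0.6  0.2  1. ] t 24.1
```

>>> move_arm([
  [0,-17,-48,0,0],
  [0,-17,-48,0,0],
  [0,-17,-48,0,0],
  [0,-17,-48,10,0],
  [0,-16,-48,12,0],
  [0,-16,-48,15,0],
  [0,0,0,0,0],
  [0,0,0,0,0],
])

```text
clock: 25.12
position: [0.4606, -0.0039, 0.1705]
tool_rot: [[0.977, 0.215, 0.002], [0.215, -0.977, 0.0], [0.002, 0.0, -1.0]]
force: [1.5, -0.8, 0.6]
grip_width: 0.043
grip_force: 0.0
```

```bash
python3 - <<'E'
from m import *
img,d,W,p=cap("wrist"); save(img,"w8.png",1)
P=pts(img,W,(0,560,0,420),(0.004,.05),(20,38)); P=P[np.hypot(P[:,0]-.46,P[:,1]+.0045)<.08]
print('cov',rect(P),len(P)); P=P[P[:,2]>.02]; print('grip',rect(P),len(P),np.percentile(P[:,2],90))
for n in("top","scene"):
    img,d,W,p=cap(n)
    b=(325,445,105,215) if n=="top" else (145,258,190,310)
    P=pts(img,W,b,(.12,.145),(40,85));print(n,'dish',rect(P),len(P),np.median(P[:,2]))
    P=pts(img,W,b,(.11,.14),(100,130));print(n,'handle',rect(P),len(P),np.percentile(P[:,2],90))
    if n=="top": save(img[115:205,330:430],"p8.png",5)
E
python3 g.py 460 -4.5 15 102.5
```

```text
cov (array([461.3,  -3.5]), array([113.5,  72.2]), 12.3) 8687
grip (array([461.4,  -3.5]), array([39.4,  9.1]), 12.2) 490 0.0323492666090805
top dish (array([ 617.1, -262.7]), array([107.5,  65.6]), -0.2) 307 0.13170946463063582
top handle (array([ 617.7, -262.3]), array([40.6, 10.5]), 88.5) 66 0.12638805933346975
scene dish (array([ 619.4, -262.1]), array([110.9,  63.1]), 0.4) 280 0.1325345751501531
scene handle (array([ 618.9, -262.8]), array([40.8, 11.2]), 86.6) 57 0.12891943032456377
pos [460.6  -4.7 169.8] close -77.7 q [ 25. -20. -22.   0. -87.  78.] twist -0.2 shift [ -0.7  -0.3 154.8] grip 42.7 F [ 0.2 -1.2 -0.2] t 25.3
```

View pics/p8.png

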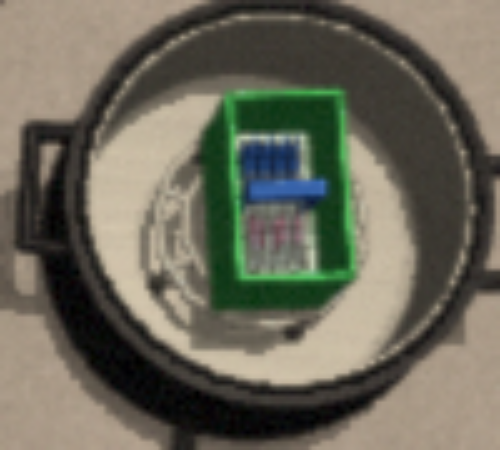

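The rack stands upright in the dish, which sits flat at the middle of the trivet, at crop (285,190). I'll pick up the cover next.

>>> move_arm([
  [-0.2,0.5,-0.5,40,0],
  [-0.2,0,0,40,0],
  [-0.2,0,0,40,0],
  [-0.2,0,0,16,0],
  [-0.2,0,0,10,0],
  [-0.2,0,0,0,0],
  [-1,0,0,0,0],
  [-1,0,0,0,0],
  [-1,0,0,0,0],
  [-1,0,0,0,0],
])

```text
clock: 26.52
position: [0.4615, -0.0031, 0.0247]
tool_rot: [[0.976, 0.217, 0.003], [0.217, -0.976, 0.0], [0.003, 0.0, -1.0]]
force: [-0.5, 0.4, 5.6]
grip_width: 0.0088
grip_force: 63.1
```

```bash
python3 g.py 620 -263 195 90
```

```text
pos [461.5  -3.1  24.7] close -77.5 q [ 25. -15. -34.   0. -71.  78.] twist 12.5 shift [ 159.   259.9 -169.9] grip 8.8 F [-0.5  0.4  5.6] t 26.5
```

>>> move_arm([
  [-1,0,0,-20,0],
  [-1,0,0,-45,0],
  [-1,0,0,-50,0],
  [-1,0,0,-45,6.2],
  [-1,0,0,0,6.3],
  [-1,26.4,43.2,0,0],
  [-1,26.4,43.2,0,0],
  [-1,26.4,43.2,0,0],
  [-1,26.4,43.2,0,0],
  [-1,26.4,43.2,0,0],
  [-1,26.4,43.2,0,0],
  [-1,0,0,0,0],
])

```text
clock: 28.02
position: [0.6189, -0.265, 0.1796]
tool_rot: [[1.0, -0.004, -0.005], [-0.004, -1.0, 0.001], [-0.005, -0.001, -1.0]]
force: [-0.3, 0.3, -1.2]
grip_width: 0.0082
grip_force: 62.3
```

>>> move_arm([
  [-1,0,0,0,0],
])

```text
clock: 28.15
position: [0.6186, -0.2625, 0.1824]
tool_rot: [[1.0, -0.001, -0.001], [-0.001, -1.0, 0.0], [-0.001, -0.0, -1.0]]
force: [-0.2, 1.1, -0.2]
grip_width: 0.0085
grip_force: 62.3
```

```bash
python3 g.py 620 -263 156 90;  python3 - <<'E'
from m import *
for n in("wrist","top","scene"):
    img,d,W,p=cap(n)
    P=pts(img,W,(0,560,0,420),(.155,.185),(20,38)); P=P[np.hypot(P[:,0]-.62,P[:,1]+.262)<.08]
    print(n,rect(P),len(P),np.percentile(P[:,2],[10,50,90]).round(4))
E
```

```text
pos [ 618.6 -262.5  182.4] close -90.0 q [ -6.  13.  11.  -0. -88.  96.] twist -0.0 shift [ 1.4  0.5 26.4] grip 8.5 F [-0.2  1.1 -0.2] t 28.1
wrist (array([ 618.2, -262.7]), array([114.5,  72.3]), 0.1) 18236 [0.1663 0.1672 0.168 ]
top (array([ 615.1, -262.5]), array([114.9,  72.2]), -1.0) 636 [0.1639 0.1663 0.1688]
scene (array([ 621.3, -262.4]), array([108. ,  71.9]), 0.3) 590 [0.1661 0.1687 0.1713]
```

>>> move_arm([
  [-1,1.8,0,6,0],
  [-1,0,0,8,0],
  [-1,0,0,6,0],
  [-1,0,0,3,0],
  [-1,0,0,1.5,0],
  [-1,0,0,0,0],
])

```text
clock: 29.05
position: [0.6206, -0.2626, 0.1588]
tool_rot: [[1.0, -0.0, 0.0], [-0.0, -1.0, -0.0], [0.0, 0.0, -1.0]]
force: [0.0, 0.2, -1.7]
grip_width: 0.0086
grip_force: 62.3
```

>>> move_arm([
  [-1,0,0,1,0],
  [-1,0,0,1,0],
  [-1,0,0,0,0],
])

```text
clock: 29.42
position: [0.6206, -0.2625, 0.1566]
tool_rot: [[1.0, -0.0, -0.0], [-0.0, -1.0, -0.0], [-0.0, 0.0, -1.0]]
force: [-0.2, 0.4, 0.3]
grip_width: 0.0082
grip_force: 62.3
```

>>> move_arm([
  [-1,0,0,0.7,0],
  [-1,0,0,0.7,0],
  [-1,0,0,0,0],
])

```text
clock: 29.8
position: [0.6207, -0.2626, 0.1558]
tool_rot: [[1.0, -0.0, 0.0], [-0.0, -1.0, -0.0], [0.0, 0.0, -1.0]]
force: [-0.3, 0.7, 1.1]
grip_width: 0.0083
grip_force: 62.6
```

>>> move_arm([
  [-1,0,0,0.5,0],
  [-0.2,0,0,0,0],
  [-0.2,0,0,0,0],
  [0,0,0,-25,0],
  [0.3,0,0,-35,0],
  [0.6,0,-55,0,0],
  [0.6,0,-56,0,0],
  [0.6,0,-56,0,0],
  [0.6,0,-56,0,0],
  [0.6,0,-56,0,0],
  [0.6,0,-56,0,0],
  [0.6,0,-56,0,0],
])

```text
clock: 31.3
position: [0.6205, 0.1303, 0.2147]
tool_rot: [[1.0, -0.0, 0.0], [-0.0, -1.0, -0.0], [0.0, 0.0, -1.0]]
force: [1.4, -0.6, 0.9]
grip_width: 0.0687
grip_force: 0.0
```

>>> move_arm([
  [0.6,0,-56,0,0],
  [0.6,-5,-56,0,0],
  [0.6,0,0,0,0],
  [0.6,0,0,0,0],
])

```text
clock: 31.8
position: [0.6157, 0.2405, 0.2145]
tool_rot: [[1.0, 0.0, -0.0], [0.0, -1.0, -0.001], [-0.0, 0.001, -1.0]]
force: [0.4, 0.4, 0.5]
grip_width: 0.0684
grip_force: 0.0
```

```bash
python3 - <<'E'
from m import *
for n in("top","scene"):
    img,d,W,p=cap(n)
    b=(325,445,105,215) if n=="top" else (145,258,190,310)
    P=pts(img,W,b,(.125,.18),(20,38));A=np.c_[P[:,:2],np.ones(len(P))][P[:,2]<.147];z=P[P[:,2]<.147][:,2]
    print(n,'cov',rect(P),len(P),np.median(P[:,2]),'slopes',np.linalg.lstsq(A,z,rcond=None)[0][:2].round(3))
    if n=="top": save(img[115:205,330:430],"p9.png",5)
img,d,W,p=cap("wrist")
P=W[(W[...,2]>.09)&(W[...,2]<.11)&(np.hypot(W[...,0]-.616,W[...,1]-.2406)<.04)];print('knob',rect(P),len(P),np.percentile(P[:,2],90))
P=W[(W[...,2]>.035)&(W[...,2]<.06)&(np.hypot(W[...,0]-.616,W[...,1]-.2406)<.11)];print('dome',circ(P),len(P))
P=W[(W[...,2]>.003)&(W[...,2]<.03)&(np.hypot(W[...,0]-.616,W[...,1]-.2406)<.125)];print('flange',rect(P),np.median(P[:,2]))
E
python3 g.py 616 240.6 83 90
```

```text
top cov (array([ 617.6, -263.3]), array([115.1,  72.5]), -0.2) 1105 0.13874578704116103 slopes [-0.005  0.   ]
scene cov (array([ 619. , -263.5]), array([116.2,  71.9]), 0.1) 985 0.14080503481638273 slopes [-0.011  0.   ]
knob (array([616.7, 242.2]), array([35.4, 34.5]), -0.7) 1478 0.10164751593334248
dome [0.61784113 0.24247503 0.08310549] 7023
flange (array([616.6, 242.5]), array([230.2, 230.1]), -18.3) 0.013034309595320093
pos [616.1 239.3 215. ] close -90.1 q [ 39.  11.  12.   0. -91.  51.] twist -0.1 shift [-1.00e-01 -1.30e+00  1.32e+02] grip 68.2 F [0.5 0.4 0.6] t 31.9
```

View pics/p9.png

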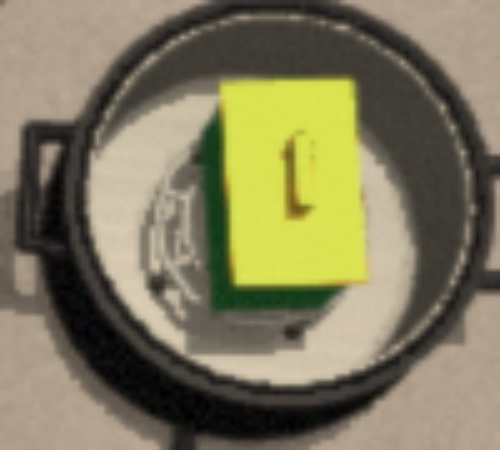

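The cover lies flat and centred on the dish. I'll grasp the lid's knob.

>>> move_arm([
  [0.6,0.6,-1.2,40,0],
  [0.6,0,0,40,0],
  [0.6,0,0,30,0],
  [0.6,0,0,15,0],
  [0.6,0,0,7,0],
  [0.6,0,0,0,0],
  [-1,0,0,0,0],
  [-1,0,0,0,0],
  [-1,0,0,0,0],
  [-1,0,0,0,0],
])

```text
clock: 33.2
position: [0.617, 0.2421, 0.0842]
tool_rot: [[1.0, 0.0, 0.002], [0.0, -1.0, 0.001], [0.002, -0.001, -1.0]]
force: [0.0, 0.3, 6.6]
grip_width: 0.0346
grip_force: 59.9
```

```bash
python3 g.py 620 -262 216 90
```

```text
pos [617.  242.1  84.2] close -90.0 q [ 39.  14.   1.   0. -77.  51.] twist 0.0 shift [   3.3  504.  -132.3] grip 34.6 F [0.  0.3 6.6] t 33.2
```

>>> move_arm([
  [-1,0,0,-15,0],
  [-1,0,0,-30,0],
  [-1,0,0,-40,0],
  [-1,0,0,-40,0],
  [-1,0,0,-40,0],
  [-1,0,0,-20,0],
  [-1,0,30,0,0],
  [-1,0,40,0,0],
  [-1,0,45,0,0],
  [-1,0,45,0,0],
  [-1,0,45,0,0],
  [-1,0,45,0,0],
])

```text
clock: 34.7
position: [0.6156, -0.0098, 0.2673]
tool_rot: [[1.0, -0.0, -0.002], [-0.0, -1.0, -0.0], [-0.002, 0.0, -1.0]]
force: [0.3, 0.3, -2.8]
grip_width: 0.0345
grip_force: 60.3
```

>>> move_arm([
  [-1,0,45,0,0],
  [-1,0,45,0,0],
  [-1,0,45,0,0],
  [-1,0,45,0,0],
  [-1,3,40,0,0],
  [-1,0,34,0,0],
  [-1,0,0,0,0],
  [-1,0,0,0,0],
])

```text
clock: 35.7
position: [0.619, -0.262, 0.2672]
tool_rot: [[1.0, -0.0, -0.001], [-0.0, -1.0, 0.001], [-0.001, -0.001, -1.0]]
force: [0.9, 0.3, -2.8]
grip_width: 0.0344
grip_force: 60.5
```

```bash
python3 g.py 620 -262 191 90; python3 - <<'E'
from m import *
for n in("top","scene"):
    img,d,W,p=cap(n)
    P=W[(W[...,2]>.187)&(W[...,2]<.207)&(np.hypot(W[...,0]-.62,W[...,1]+.262)<.13)];print(n,'flange',circ(P),len(P),rect(P))
    if n=="scene": save(img[130:330,110:310],"p10.png",3)
E
```

```text
pos [ 619.  -262.   267.2] close -90.0 q [ -6.  14.  20.  -0. -96.  96.] twist -0.0 shift [ 1.1  0.  76.2] grip 34.4 F [ 0.9  0.3 -2.8] t 35.7
top flange [ 0.617983   -0.26572506  0.10637606] 1176 (array([ 614. , -273.2]), array([230.4, 208.3]), -8.0)
scene flange [ 0.6133278  -0.26322657  0.1073625 ] 1375 (array([ 621.9, -262.1]), array([230.2, 223.9]), -83.3)
```

View pics/p10.png

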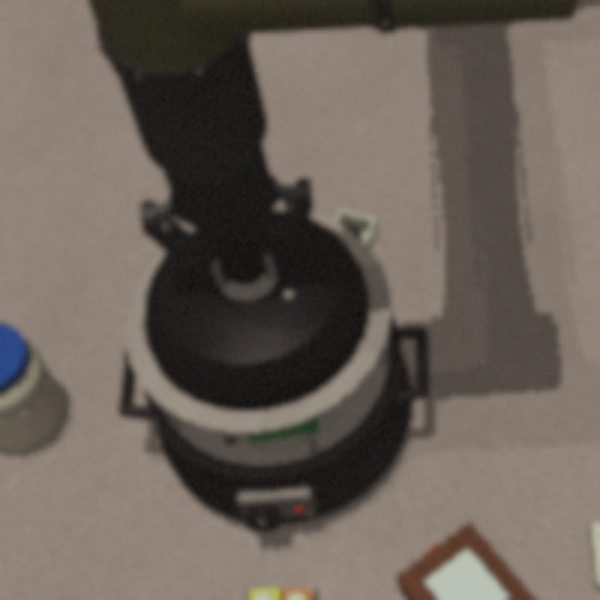

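The lid hangs level, centred over the pot. I'll lower it.

>>> move_arm([
  [-1,0.7,0,20,0],
  [-1,0,0,25,0],
  [-1,0,0,15,0],
  [-1,0,0,6,0],
  [-1,0,0,4,0],
  [-1,0,0,2,0],
  [-1,0,0,0,0],
])

```text
clock: 36.67
position: [0.62, -0.2624, 0.1963]
tool_rot: [[1.0, -0.0, 0.001], [-0.0, -1.0, -0.0], [0.001, 0.0, -1.0]]
force: [0.4, -0.6, -3.1]
grip_width: 0.0339
grip_force: 60.6
```

>>> move_arm([
  [-1,0,0,1.5,0],
  [-1,0,0,1.5,0],
  [-1,0,0,0,0],
])

```text
clock: 37.05
position: [0.6198, -0.2623, 0.1926]
tool_rot: [[1.0, -0.0, -0.0], [-0.0, -1.0, 0.0], [-0.0, -0.0, -1.0]]
force: [0.0, 0.0, -3.2]
grip_width: 0.0347
grip_force: 60.6
```

>>> move_arm([
  [-1,0,0,1,0],
  [-1,0,0,1,0],
  [-1,0,0,0,0],
])

```text
clock: 37.42
position: [0.6199, -0.2625, 0.1911]
tool_rot: [[1.0, -0.0, 0.0], [-0.0, -1.0, -0.0], [0.0, 0.0, -1.0]]
force: [-0.2, 0.2, -2.8]
grip_width: 0.0343
grip_force: 60.7
```

>>> move_arm([
  [-1,0,0,0.7,0],
  [-1,0,0,0.7,0],
  [-1,0,0,0,0],
])

```text
clock: 37.8
position: [0.6199, -0.2625, 0.191]
tool_rot: [[1.0, -0.0, 0.001], [-0.0, -1.0, -0.001], [0.001, 0.001, -1.0]]
force: [-1.9, 1.3, 5.4]
grip_width: 0.0347
grip_force: 61.3
```

Contact at the expected seat height. I'll release, retreat and check.

>>> move_arm([
  [0.3,0,0,0,0],
  [0.6,0,0,0,0],
  [0.6,0,0,0,0],
  [0.6,0,0,-25,0],
  [0.6,0,0,-45,0],
  [0.6,0,-50,0,0],
  [0.6,0,-50,0,0],
  [0.6,0,-50,0,0],
  [0.6,0,-50,0,0],
  [0.6,0,-50,0,0],
  [0.6,0,0,0,0],
  [0.6,0,0,0,0],
])

```text
clock: 39.3
position: [0.62, -0.0123, 0.2594]
tool_rot: [[1.0, 0.0, 0.0], [0.0, -1.0, -0.0], [0.0, 0.0, -1.0]]
force: [0.1, -0.3, -0.1]
grip_width: 0.0687
grip_force: 0.0
```

```bash
python3 - <<'E'
from m import *
for n in("top","scene"):
    img,d,W,p=cap(n)
    r=np.hypot(W[...,0]-.62,W[...,1]+.262)
    P=W[(r<.116)&(r>.103)&(W[...,2]>.1)&(W[...,2]<.14)];A=np.c_[P[:,:2],np.ones(len(P))]
    print(n,'flange z',np.median(P[:,2]),'slopes',np.linalg.lstsq(A,P[:,2],rcond=None)[0][:2].round(3))
    P=W[(r<.04)&(W[...,2]>.195)];print('knob',rect(P),np.percentile(P[:,2],90))
    if n=="scene": save(img,"p11.png",1.4)
E
```

```text
top flange z 0.11751390797547134 slopes [-0.005 -0.005]
knob (array([ 616.8, -262.9]), array([35.1, 34.1]), -6.3) 0.20798339318965356
scene flange z 0.11896515124360008 slopes [-0.022 -0.007]
knob (array([ 619.5, -263.7]), array([35.6, 33.6]), 80.3) 0.21011219508948648
```

View pics/p11.png

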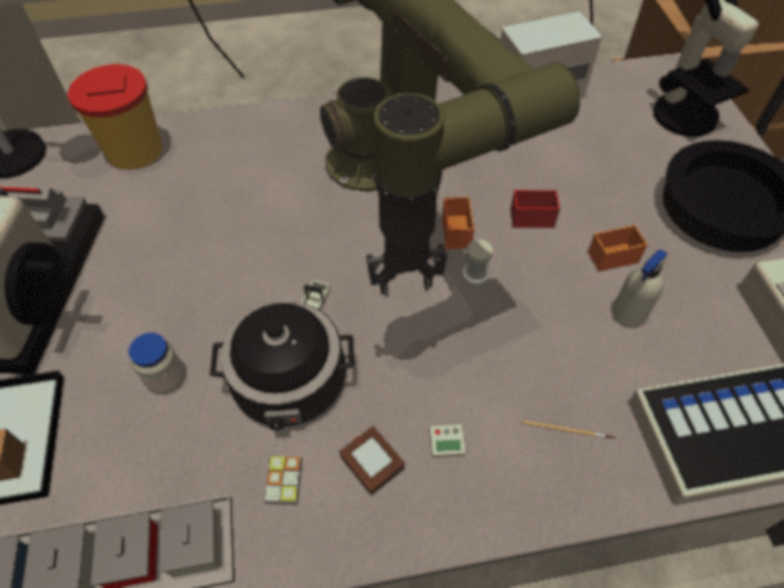

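The lid is level and seated at (282,355). Its knob top matches 207 mm once the camera bias seen earlier is allowed for. The jar, spray bottle and spare rack are where they were.

```bash
python3 -c "
from rig import ticket; print(ticket.hand_in())"
```

```text
the job is handed in; nothing more can be done
None
```

I loaded the cooker in the order asked (trivet, dish, slide rack, cover, lid), the last camera check showed the lid level and seated on the rim, and I handed the job in at about 39 s of the 136 s allowed.

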